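Close up the pantry boxes and hang up the measuring cups

ROBOT

A 6-joint arm with a two-finger parallel gripper is mounted at the origin on the work surface. World frame = base frame: x ahead of the robot, y to its left, z up, the work surface at z = 0. Lengths are in m, angles in rad, forces in N, time in s.
With the tool pointing down it reaches from about 0.375 to 0.975 m from the base axis. Payload 3.8 kg.
Tool frame: the origin (TCP) lies on the centre line of the jaws, within the pads' length; the fingertips stand 22 mm ahead of it and the grasp point (between the pads) lies 3 mm ahead of it (r.finger_overhang is the distance from the TCP to the fingertips, in m); z points along the fingers, y is the line along which they close (so a half turn about z gives the same grasp; the last joint's range is limited). The gripper opens to 85 mm and grips with 20 to 120 N. Pads are 22 mm wide; open, the fingers measure 114 mm over their backs; the gripper's body (76 mm by 85 mm) begins 54 mm behind the grasp point. The pads swing forward as they close: fully open they stand 13 mm farther back than shut.
Start: joints at [-1.14, 0.264, 1.604, -0, 1.274, -0.037], TCP at [0.304, -0.602, 0.253] pointing down, gripper open.
Joint ranges: [-2.63, 2.63], [-0.94, 2.18], [0.31, 2.57], [-1.31, 4.45], [0, 2.66], [-2.55, 2.55]. Speed limits (rad/s): [2.57, 2.57, 3.14, 3.14, 3.14, 3.14].

INTERFACE

Orientations are given as a unit quaternion [x, y, z, w].
In Python, from rig import r, eoat, kinematics, readout, snapshot, order gives the robot as it stands. Calls block until the motion is done:
- r.goto(position, orientation): joint-space move of the TCP to a pose.
- r.movel(position, rotation=None, feed=0.15, contact_N=None): straight line of the TCP; rotation=None keeps the orientation; feed is the mean speed in m/s. With contact_N (N) it stops when the force on the tool has changed by that much, and returns True; else False.
- r.set_joints(angles): joint-space move.
- eoat.gripper_to(opening, grip_force=None): finger opening in m; grip_force is the grip in N (None keeps the last); returns when the fingers have stopped.
- r.hold(seconds).
- kinematics.solve_ik(position, orientation): joint angles nearest the present ones, or None.
- readout.observe(): the state.
- snapshot(name): name is "scene" or "side" or "wrist"; returns a dict with "img" (400x640x3 uint8, red, green, blue), "mtx" (3x3 intrinsics, pixels), "D" ([k1, k2, p1, p2, k3] as OpenCV has them; the pictures are not rectified), "R" (3x3) and "t" (3): a world point X has camera coordinates R X + t; the wrist camera has in their place "tool_from_camera" (4x4, takes a point from camera to tool coordinates, whose origin is the TCP and whose axes are the flange's). Camera axes: x right, y down, z forward; pixel columns grow to the right and rows downward; lengths in m; the calibration is good to about 2 mm. A picture is of the moment at which its call begins: read the wrist's pose just before it. There is no depth.
A pose or a line that the arm cannot do raises r.Unreachable and nothing moves.
- order.hand_in(): hands the job in; it is judged then, once.
The state is a dict: "clock": time; "joint_pos": joint angles; "joint_velocities": joint speeds; "effort": joint torques, N m; "position": TCP position; "eef_rot": TCP orientation; "wrist_force": force on the tool from outside, world axes, zero at the start; "moment": the same for the moment, N m; "gripper_width": finger opening in m; "finger_force": force on a finger pad.
Only numpy, scipy, OpenCV 4.12 (cv2) and the standard library are available. Lean on these libraries where they do the work, as an engineer would, in place of code of your own. Each camera call takes 0.05 s, during which the arm holds its last target. There are 200 camera calls.

TASK

Tidy the pantry counter after refilling: take the measuring cup out of the large storage box and hang it, and any other cup that is there, by the handle on the hook stand. Every lid that is lying on the counter goes into the mouth of the box it fits and is pressed fully home, so that its top is flush with the rim; a box whose lid is missing stays open. Leave the jar, the bottle and the bowl where they are.

Things in the scene. Friction and masses are not known exactly. Their poses are not given: they have to be found in the camera images.
- lid_large: Wooden lid of box_large: slab 112 x 112 x 14 mm (its x by y), 0.16 kg, with a bar handle upright on the middle of its top: 56 mm along the lid's x, 18 mm wide, its top 44 mm above the underside. Origin: centre of the underside, z up. Starts flat on the counter, handle up; may be absent (None). Has 2.5 mm of play each side in the box's mouth, in any quarter turn.
- box_large: Grey open storage box, fixed, 80 mm high, walls 6 mm, mouth 117 x 117 mm (its x by y); firm food fills it to 55 mm above the counter. Origin: centre of the underside. A white gasket frame, 10 mm wide, lies 6 mm below the rim: a lid laid in rests on it 8 mm proud. Pushed with about 12 N, it slides down 8 mm to a stop and stays, the lid's top then flush with the rim.
- seat_large (a point): Point on the axis of box_large, 66 mm above the counter (14 mm below the rim): where the centre of the lid's underside is when the lid is fully home.
- lid_long: Wooden lid of box_long: slab 130 x 80 x 14 mm (its x by y), 0.16 kg, with a bar handle upright on the middle of its top: 56 mm along the lid's x, 18 mm wide, its top 44 mm above the underside. Origin: centre of the underside, z up. Starts flat on the counter, handle up; may be absent (None). Has 2.5 mm of play each side in the box's mouth.
- box_long: Grey open storage box, fixed, 80 mm high, walls 6 mm, mouth 135 x 85 mm (its x by y); firm food fills it to 55 mm above the counter. Origin: centre of the underside. A white gasket frame, 10 mm wide, lies 6 mm below the rim: a lid laid in rests on it 8 mm proud. Pushed with about 12 N, it slides down 8 mm to a stop and stays, the lid's top then flush with the rim.
- seat_long (a point): Point on the axis of box_long, 66 mm above the counter (14 mm below the rim): where the centre of the lid's underside is when the lid is fully home.
- lid_small: Wooden lid of box_small: slab 84 x 84 x 14 mm (its x by y), 0.16 kg, with a bar handle upright on the middle of its top: 56 mm along the lid's x, 18 mm wide, its top 44 mm above the underside. Origin: centre of the underside, z up. Starts flat on the counter, handle up; may be absent (None). Has 2.5 mm of play each side in the box's mouth, in any quarter turn.
- box_small: Grey open storage box, fixed, 80 mm high, walls 6 mm, mouth 89 x 89 mm (its x by y); firm food fills it to 55 mm above the counter. Origin: centre of the underside. A white gasket frame, 10 mm wide, lies 6 mm below the rim: a lid laid in rests on it 8 mm proud. Pushed with about 12 N, it slides down 8 mm to a stop and stays, the lid's top then flush with the rim.
- seat_small (a point): Point on the axis of box_small, 66 mm above the counter (14 mm below the rim): where the centre of the lid's underside is when the lid is fully home.
- cup_in_box: Steel measuring cup, 60 mm diameter (54 at the foot), 70 mm high, wall 3 mm, 0.14 kg. A closed loop handle of 8 mm bar stands out to the cup's +y, in its y-z plane, out to y = 70 mm, from z = 22 to 68 mm. Origin: centre of the base, z up. Starts upright on the food in box_large, its mouth 45 mm above the rim.
- cup_on_counter: Steel measuring cup, 60 mm diameter (54 at the foot), 70 mm high, wall 3 mm, 0.14 kg. A closed loop handle of 8 mm bar stands out to the cup's +y, in its y-z plane, out to y = 70 mm, from z = 22 to 68 mm. Origin: centre of the base, z up. Starts upright on the counter; may be absent (None).
- cup_in_box_loop (a point): Centre of the opening in the handle of cup_in_box: 46 mm from the cup's axis, 45 mm above its base. The opening is 30 mm high and 32 mm deep (radially).
- cup_on_counter_loop (a point): Centre of the opening in the handle of cup_on_counter: 46 mm from the cup's axis, 45 mm above its base. The opening is 30 mm high and 32 mm deep (radially).
- hook_stand: Fixed stand: wooden foot, post at its origin, crossbar 12 mm thick along its y at 180 mm height. Two hooks of 8 mm bar stick out level from the crossbar to the stand's -x (towards the robot) at y = -75 and +75 mm, 115 mm long, then an upturned tip 13 mm farther out and 14 mm up. Nothing rises above 198 mm. Origin on the counter, z up.
- hook_right (a point): Point on the axis of the hook at the stand's y = -75 mm, 75 mm out from the crossbar, 180 mm above the counter.
- hook_left (a point): Point on the axis of the hook at the stand's y = +75 mm, 75 mm out from the crossbar, 180 mm above the counter.
- glass_jar: Bystander: closed glass jar, 84 mm across, 130 mm high; origin under its centre.
- oil_bottle: Bystander: green glass bottle, 64 mm across, 190 mm high; origin under its centre.
- honey_pot: Bystander: terracotta bowl, 100 mm across, 60 mm high; origin under its centre.
Not all that is in view belongs to the job. What is shaped like the cup_on_counter but purple is not meant.

How it is judged:
At the end, for the whole second after the job is handed in: Each lid present lies level in its own box, pressed down until its top is within 2.5 mm of flush with the rim (centre within 7 mm), and each cup present hangs still by its handle loop on one of the two hooks, all released (z of lid_large in the frame of seat_large between -0.004 and 0.0025 m and horizontal distance between lid_large and seat_large below 0.007 m and angle between each of lid_large, lid_long, lid_small's own z axis and vertical below 0.05 rad and linear speed of each of lid_large, lid_long, lid_small below 0.02 m/s and z of lid_long in the frame of seat_long between -0.004 and 0.0025 m and horizontal distance between lid_long and seat_long below 0.007 m and z of lid_small in the frame of seat_small between -0.004 and 0.0025 m and horizontal distance between lid_small and seat_small below 0.007 m and ((x of cup_in_box_loop in the frame of hook_right between -0.055 and 0.065 m and y of cup_in_box_loop in the frame of hook_right between -0.03 and 0.03 m and z of cup_in_box_loop in the frame of hook_right between -0.04 and 0.006 m) or (x of cup_in_box_loop in the frame of hook_left between -0.055 and 0.065 m and y of cup_in_box_loop in the frame of hook_left between -0.03 and 0.03 m and z of cup_in_box_loop in the frame of hook_left between -0.04 and 0.006 m)) and contact force between each of cup_in_box, cup_on_counter and hook_stand above 0.3 N and linear speed of each of cup_in_box, cup_on_counter below 0.08 m/s and ((x of cup_on_counter_loop in the frame of hook_right between -0.055 and 0.065 m and y of cup_on_counter_loop in the frame of hook_right between -0.03 and 0.03 m and z of cup_on_counter_loop in the frame of hook_right between -0.04 and 0.006 m) or (x of cup_on_counter_loop in the frame of hook_left between -0.055 and 0.065 m and y of cup_on_counter_loop in the frame of hook_left between -0.03 and 0.03 m and z of cup_on_counter_loop in the frame of hook_left between -0.04 and 0.006 m))); the robot touches nothing.
It fails at once if the glass jar is pushed away or tipped (distance of glass_jar from where it was at the start of the episode above 0.03 m or angle between glass_jar's own z axis and vertical above 0.4 rad).
It fails at once if the oil bottle is pushed away or tipped (distance of oil_bottle from where it was at the start of the episode above 0.03 m or angle between oil_bottle's own z axis and vertical above 0.4 rad).
It fails at once if the honey pot is pushed away or tipped (distance of honey_pot from where it was at the start of the episode above 0.03 m or angle between honey_pot's own z axis and vertical above 0.4 rad).
Of lid_large, lid_long, lid_small, cup_on_counter only 3 to 4 are there at a start; the rules pass over those that are not, and their reading is None.
At some moment in a run one of lid_large, lid_long, lid_small may be knocked a few centimetres aside while the robot is not near it.
It also fails if it takes over 210 s, if anything falls off the work surface, if the arm or the gripper's body presses on something with over 40 N, if the wrist force passes 120 N, or if a joint passes its speed limit or range.

## Working session

There is one attempt and no reset: what is moved stays moved. The work goes in short steps, each a Python script; the robot and the scene stay as the last script left them, time stands still between calls to the robot, and variables do not carry over. Pictures are saved under pics/ and viewed, at most 14 in all, crops included, and the job is handed in when it is done.

```bash
ls; mkdir -p pics; python3 - <<'E'
from rig import r,eoat,kinematics,readout,snapshot,order
import cv2,numpy as np
o=readout.observe();print(o)
for n in("scene","side"):
    s=snapshot(n);cv2.imwrite(f"pics/{n}0.png",s["img"][:,:,::-1]);print(n,s["mtx"],s["D"],s["R"],s["t"])
s=snapshot("wrist");print(s["mtx"],s["D"],s["tool_from_camera"])
E
```

```text
pics
{'clock': 0.0, 'joint_pos': array([-1.13991794e+00,  2.64766535e-01,  1.60537661e+00,  2.21743160e-05,
        1.27369791e+00, -3.69054989e-02]), 'joint_velocities': array([ 1.02037658e-05, -7.21018308e-04,  3.47775330e-04, -4.75944514e-04,
        2.45247110e-04,  4.24882515e-04]), 'effort': array([ 8.49490716e-04, -5.15106869e+01, -3.67315185e+01, -2.52783548e-04,
        1.29845389e-02,  1.55794720e-05]), 'position': array([ 0.30407992, -0.60186376,  0.25195154]), 'eef_rot': array([ 9.72771888e-01,  2.31761926e-01, -2.09629871e-04, -1.10453279e-03]), 'wrist_force': array([-0.16850468, -0.0411783 ,  0.52696944]), 'moment': array([ 0.05817838, -0.0354376 ,  0.03440375]), 'finger_force': 0.0, 'gripper_width': 0.08522581638702383}
scene [[403.69164097   0.         316.53286008]
 [  0.         403.69164097 205.37482646]
 [  0.           0.           1.        ]] [-0.04340395  0.          0.          0.          0.        ] [[ 0.10346619  0.99462833  0.00303896]
 [ 0.79972187 -0.08137363 -0.59483044]
 [-0.59138792  0.06397516 -0.80384545]] [-0.11212331 -0.39878322  1.76777891]
side [[477.38080022   0.         312.33017282]
 [  0.         477.38080022 196.62041496]
 [  0.           0.           1.        ]] [-0.12762487  0.          0.          0.          0.        ] [[-0.94052817 -0.33963351  0.00747299]
 [-0.21744411  0.58496335 -0.78136799]
 [ 0.26100732 -0.73652356 -0.62402582]] [0.57011919 0.19169307 1.36111859]
[[275.96956527   0.         315.73203697]
 [  0.         275.96956527 198.33027288]
 [  0.           0.           1.        ]] [-0.04695761  0.          0.          0.          0.        ] [[-3.21175476e-04 -9.60729895e-01 -2.77485073e-01  6.99221560e-02]
 [ 9.99999830e-01 -4.43425013e-04  3.77808591e-04  1.01905016e-03]
 [-4.86015830e-04 -2.77484905e-01  9.60729874e-01 -1.20179656e-01]
 [ 0.00000000e+00  0.00000000e+00  0.00000000e+00  1.00000000e+00]]
```

View pics/scene0.png

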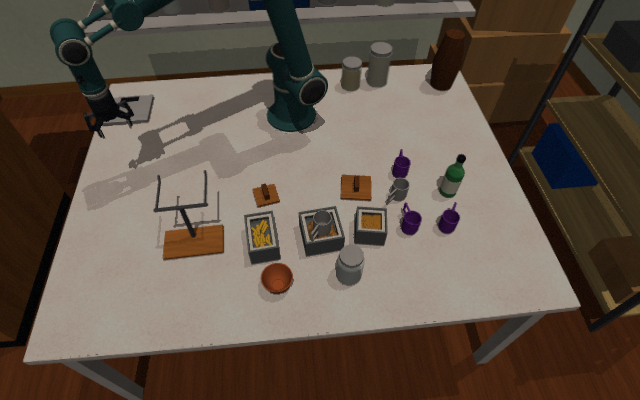

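View pics/side0.png

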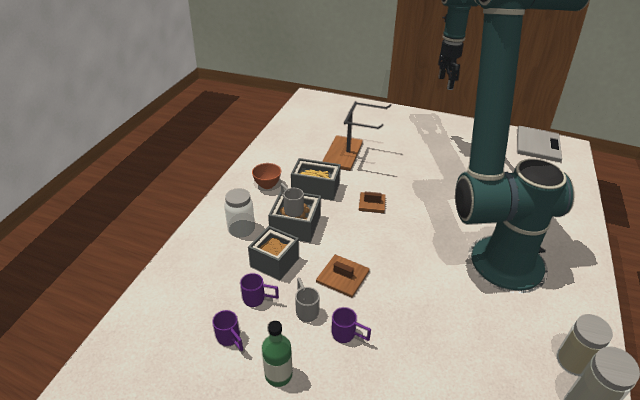

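The scene view shows:
- **Boxes:** long (262,237), large with the cup in it (321,230), small (370,226).
- **Lids:** one at (266,195) and a larger one at (356,187).
- **Cup and stand:** steel cup at (399,190), hook stand around (190,200).
- **Bystanders:** jar (349,265), bowl (277,279), bottle (452,178).

Next come rough positions, then wrist views.

```bash
cat > h.py <<'E'
from rig import r,eoat,kinematics,readout,snapshot,order
import cv2,numpy as np
from scipy.spatial.transform import Rotation as Ro
def cam(name):
    o=readout.observe(); s=snapshot(name)
    if name=="wrist":
        T=np.eye(4);T[:3,:3]=Ro.from_quat(o["eef_rot"]).as_matrix();T[:3,3]=o["position"]
        W=T@s["tool_from_camera"]; s["Rwc"]=W[:3,:3];s["c"]=W[:3,3]
    else: s["Rwc"]=s["R"].T; s["c"]=-s["R"].T@s["t"]
    return s
def px2w(s,uv,z):
    uv=np.array(uv,float).reshape(-1,1,2)
    n=cv2.undistortPoints(uv,s["mtx"],s["D"]).reshape(-1,2)
    d=np.c_[n,np.ones(len(n))]@s["Rwc"].T
    return s["c"]+d*((z-s["c"][2])/d[:,2])[:,None]
def w2px(s,X):
    R=s["Rwc"].T
    p,_=cv2.projectPoints(np.array(X,float).reshape(-1,1,3),cv2.Rodrigues(R)[0],-R@s["c"],s["mtx"],s["D"])
    return p.reshape(-1,2)
def down(a):  # tool pointing down, finger closing line (tool y) at world angle a
    y=np.array([np.cos(a),np.sin(a),0]);z=np.array([0,0,-1.]);x=np.cross(y,z)
    return Ro.from_matrix(np.c_[x,y,z]).as_quat()
def pic(s,name,box=None,k=1):
    im=s["img"][:,:,::-1]
    if box: im=im[box[1]:box[3],box[0]:box[2]]
    cv2.imwrite(f"pics/{name}.png",cv2.resize(im,None,fx=k,fy=k,interpolation=cv2.INTER_CUBIC))
E
python3 - <<'E'
from h import *
s=cam("scene")
for n,uv,z in [("small?lid",(266,195),.014),("lid2",(356,187),.014),("long",(262,232),.08),("large",(321,222),.08),("small",(370,220),.08),("cupctr",(399,185),.07),("hookR tip",(158,207),.18),("hookLtip",(207,205),.18),("xbarR",(160,175),.18),("xbarL",(207,172),.18),("jar",(349,250),.13),("bowl",(277,272),.06),("bottle",(452,188),.0)]:
    print(n,px2w(s,uv,z).round(3))
# candidate view orientations
for p in [(0.5,-0.1,.35),(0.5,0.1,.35),(0.45,0.2,.3)]:
  for a in (0,np.pi/2,-np.pi/2,np.pi):
    print(p,a,kinematics.solve_ik(p,down(a)))
E
```

```text
small?lid [[ 0.449 -0.121  0.014]]
lid2 [[0.445 0.215 0.014]]
long [[ 0.653 -0.133  0.08 ]]
large [[0.633 0.061 0.08 ]]
small [[0.642 0.224 0.08 ]]
cupctr [[0.496 0.357 0.07 ]]
hookR tip [[ 0.594 -0.444  0.18 ]]
hookLtip [[ 0.601 -0.292  0.18 ]]
xbarR [[ 0.461 -0.454  0.18 ]]
xbarL [[ 0.464 -0.3    0.18 ]]
jar [[0.776 0.13  0.13 ]]
bowl [[ 0.791 -0.093  0.06 ]]
bottle [[0.475 0.58  0.   ]]
(0.5, -0.1, 0.35) 0 [-2.46247907e-01 -9.85932738e-02  1.81870594e+00 -4.44089210e-16
  1.42147998e+00 -2.46247907e-01]
(0.5, -0.1, 0.35) 1.5707963267948966 [-2.46247907e-01 -9.85932738e-02  1.81870594e+00 -4.44089210e-16
  1.42147998e+00 -1.81704423e+00]
(0.5, -0.1, 0.35) -1.5707963267948966 [-2.46247907e-01 -9.85932738e-02  1.81870594e+00 -4.44089210e-16
  1.42147998e+00  1.32454842e+00]
(0.5, -0.1, 0.35) 3.141592653589793 None
(0.5, 0.1, 0.35) 0 [ 1.48543213e-01 -9.85932738e-02  1.81870594e+00 -4.44089210e-16
  1.42147998e+00  1.48543213e-01]
(0.5, 0.1, 0.35) 1.5707963267948966 [ 1.48543213e-01 -9.85932738e-02  1.81870594e+00 -4.44089210e-16
  1.42147998e+00 -1.42225311e+00]
(0.5, 0.1, 0.35) -1.5707963267948966 [ 1.48543213e-01 -9.85932738e-02  1.81870594e+00 -4.44089210e-16
  1.42147998e+00  1.71933954e+00]
(0.5, 0.1, 0.35) 3.141592653589793 None
(0.45, 0.2, 0.3) 0 [ 3.67638519e-01 -1.13741802e-01  1.92243647e+00 -4.44089210e-16
  1.33289799e+00  3.67638519e-01]
(0.45, 0.2, 0.3) 1.5707963267948966 [ 3.67638519e-01 -1.13741802e-01  1.92243647e+00 -4.44089210e-16
  1.33289799e+00 -1.20315781e+00]
(0.45, 0.2, 0.3) -1.5707963267948966 [ 3.67638519e-01 -1.13741802e-01  1.92243647e+00 -4.44089210e-16
  1.33289799e+00  1.93843485e+00]
(0.45, 0.2, 0.3) 3.141592653589793 None
```

```bash
python3 - <<'E'
from h import *
import pickle
for i,p in enumerate([(.48,-.02,.34),(.45,.28,.30)]):
    r.goto(p,down(np.pi/2)); r.hold(.3)
    s=cam("wrist"); pickle.dump(s,open(f"w{i}.pkl","wb")); pic(s,f"w{i}",k=1.25)
print(readout.observe()["clock"])
E
```

```text
4.2667
```

View pics/w0.png

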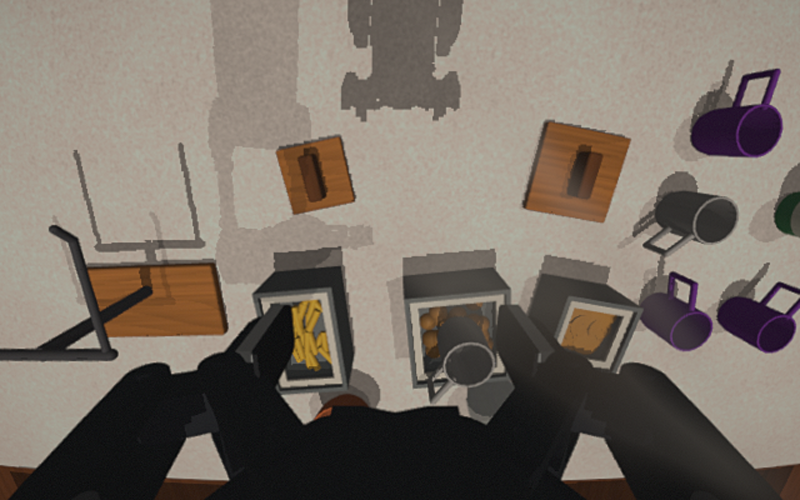

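View pics/w1.png

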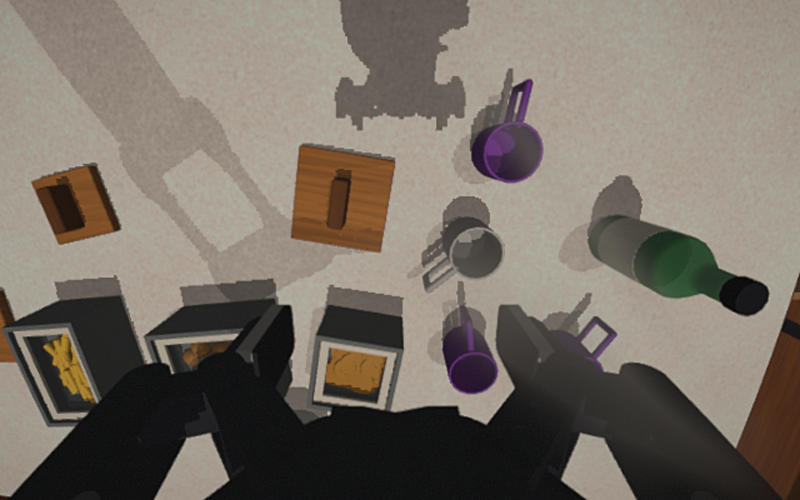

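In w0 (1.25x scale) the small lid is at (316,174), the large lid at (577,172), the long box at (310,330), the large box with cup at (458,340), the small box at (585,330) and the hooks at the lower left. w1 shows the steel cup's rim at (476,250), its handle pointing to (430,285), with purple cups nearby. Next come close-up wrist views of each.

```bash
cat >> h.py <<'E'
def look(x,y,z=.28,a=np.pi/2):
    r.goto((x-.03,y,z),down(a)); r.hold(.25); return cam("wrist")
def rect(P):
    """min-area rect of world xy points -> centre, sides, angle of the long side (rad)"""
    (c,(w,h),a)=cv2.minAreaRect((np.array(P)[:,:2]*1000).astype(np.float32))
    if w<h: w,h,a=h,w,a+90
    return np.array(c)/1000,(w,h),np.radians(a)
def near(m,uv,rad):
    """contour of the mask's blob nearest a pixel"""
    cs,_=cv2.findContours(m,cv2.RETR_EXTERNAL,cv2.CHAIN_APPROX_NONE)
    cs=[c for c in cs if cv2.contourArea(c)>150]
    return max((c for c in cs if np.hypot(*(c.reshape(-1,2).mean(0)-uv))<rad),key=cv2.contourArea,default=None)
def lid(s,xy):
    hsv=cv2.cvtColor(s["img"],cv2.COLOR_RGB2HSV)
    m=cv2.inRange(hsv,(4,110,25),(20,255,255)); m=cv2.morphologyEx(m,cv2.MORPH_CLOSE,np.ones((5,5)))
    uv=w2px(s,[*xy,.014])[0]; c=near(m,uv,70)
    res=rect(px2w(s,c,.014))
    dk=cv2.inRange(hsv,(0,60,0),(25,255,75)); f=np.zeros_like(dk); cv2.drawContours(f,[c],-1,255,-1)
    b=near(dk&f,uv,60)
    return res,(None if b is None else rect(px2w(s,b,.044)))
E
python3 - <<'E'
from h import *
import pickle
V={"cup":(.49,.357),"lidL":(.445,.215),"boxS":(.642,.224),"boxL":(.633,.061),"lidS":(.449,-.121)}
t=[]
for k,(x,y) in V.items():
    s=look(x,y); pickle.dump(s,open(f"{k}.pkl","wb"))
    p=w2px(s,[x,y,.05])[0].astype(int); print(k,p)
    im=s["img"][:,:,::-1]; t.append(im[max(0,p[1]-120):max(0,p[1]-120)+240,p[0]-130:p[0]+130])
    if k[:3]=="lid": print(lid(s,(x,y)))
s=look(.52,-.37,.42); pickle.dump(s,open("stand.pkl","wb"));t.append(cv2.resize(s["img"][:,120:520,::-1],(260,240)))
t=[cv2.resize(i,(260,240)) for i in t]
cv2.imwrite("pics/mos.png",np.vstack([np.hstack(t[:3]),np.hstack(t[3:])]))
print(readout.observe()["clock"])
E
```

```text
cup [317 197]
lidL [315 197]
((array([0.43860574, 0.21387791]), (111.00038146972656, 110.03035736083984), np.float64(2.9667160474516856)), None)
boxS [316 198]
boxL [315 197]
lidS [316 197]
((array([ 0.44217697, -0.12377   ]), (83.10548400878906, 82.25428771972656), np.float64(0.2046468356073425)), (array([ 0.43502267, -0.12384079]), (65.61453247070312, 19.97079086303711), np.float64(0.2124483995731615)))
10.7833
```

View pics/mos.png

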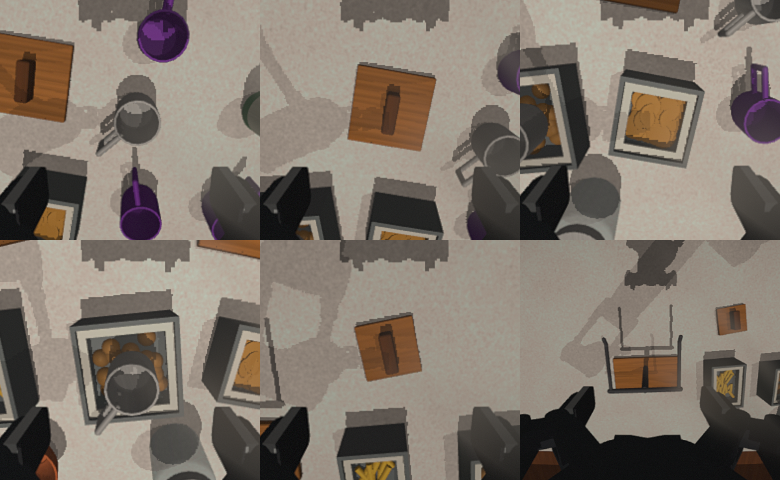

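The mosaic confirms both lids with their bars near world x, box_small with its full gasket, box_large with the cup standing in it and its handle pointing to the lower left, and the stand with two hooks towards the robot. Next I measure the boxes, cups and hooks.

```bash
cat >> h.py <<'E'
def gasket(s,xy):
    hsv=cv2.cvtColor(s["img"],cv2.COLOR_RGB2HSV); uv=w2px(s,[*xy,.074])[0]
    m=cv2.inRange(hsv,(0,0,150),(40,75,255))
    cs,_=cv2.findContours(m,cv2.RETR_EXTERNAL,cv2.CHAIN_APPROX_NONE)
    k=m*0
    cv2.circle(k,tuple(uv.astype(int).tolist()),75,255,-1)
    lab=cv2.connectedComponents(m)[1]
    ids=[i for i in np.unique(lab[(k>0)&(m>0)]) if (lab==i).sum()>60 and not (lab[k==0]==i).any()]
    g=np.isin(lab,ids).astype(np.uint8)*255
    pts=np.argwhere(g)[:,::-1]
    out=rect(px2w(s,pts.astype(float),.074))
    cs,h=cv2.findContours(g,cv2.RETR_CCOMP,cv2.CHAIN_APPROX_NONE)
    hs=[c for c,q in zip(cs,h[0]) if q[3]>=0 and cv2.contourArea(c)>500]
    return out,[rect(px2w(s,c,.074)) for c in hs]
def rim(s,xy,z):
    uv=w2px(s,[*xy,z])[0]; R=np.hypot(*(w2px(s,[xy[0]+.03,xy[1],z])[0]-uv))
    g=cv2.cvtColor(s["img"],cv2.COLOR_RGB2GRAY); x0,y0=(uv-70).astype(int).clip(0)
    c=cv2.HoughCircles(cv2.resize(g[y0:y0+140,x0:x0+140],None,fx=3,fy=3,interpolation=cv2.INTER_CUBIC),cv2.HOUGH_GRADIENT,1,30,param1=120,param2=20,minRadius=int(3*R-8),maxRadius=int(3*R+8))
    if c is None: return None
    c=c[0][:4]; return [(px2w(s,(q[:2]+.5)/3-.5+[x0,y0],z)[0].round(4),q[2]/3/R) for q in c]
E
python3 - <<'E'
from h import *
import pickle
L=lambda k:pickle.load(open(k+".pkl","rb"))
print("S",gasket(L("boxS"),(.642,.224)))
print("L",gasket(L("boxL"),(.633,.061)))
print(rim(L("cup"),(.49,.357),.07))
print(rim(L("boxL"),(.65,.065),.125))
s=L("stand"); pic(s,"stand",(170,100,420,260),3)
s=L("boxL"); p=np.hstack([cv2.resize(L("boxL")["img"][130:270,240:400],None,fx=2.5,fy=2.5),cv2.resize(L("cup")["img"][130:270,240:400],None,fx=2.5,fy=2.5)])
cv2.imwrite("pics/cups.png",p[:,:,::-1])
E
```

```text
S ((array([0.63812054, 0.22869649]), (86.99468994140625, 86.59978485107422), np.float64(1.3862373990396424)), [(array([0.63824225, 0.22850012]), (71.00989532470703, 70.77043151855469), np.float64(1.386062163039915))])
L ((array([0.6403266 , 0.05875489]), (115.2009506225586, 114.23651885986328), np.float64(1.6696205589856639)), [])
[(array([0.4868, 0.3651, 0.07  ]), np.float64(0.9597993706339732))]
[(array([0.6424, 0.0625, 0.125 ]), np.float64(0.98048796792194))]
```

View pics/stand.png

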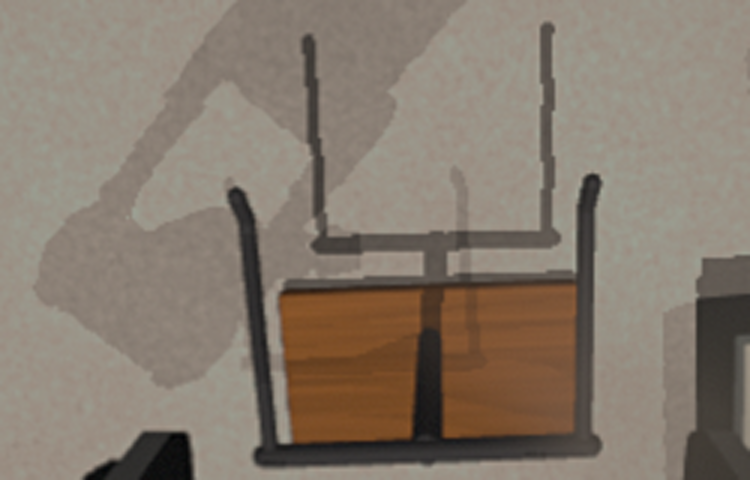

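View pics/cups.png

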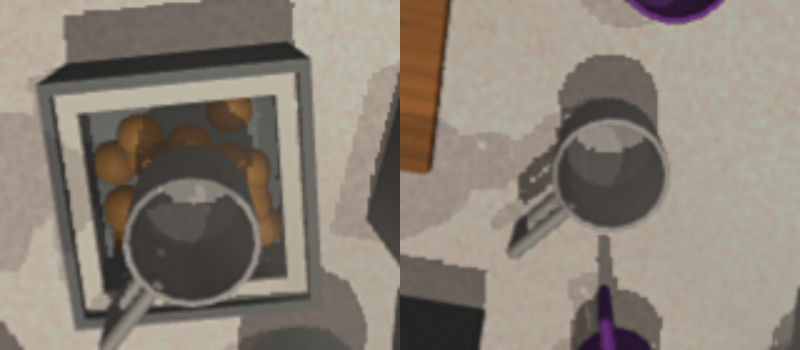

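The stand crop shows the hooks: left in the image from junction (268,448) to bend (247,222), and right from (584,440) to (585,208). In the cups crop, box cup rim is at (193,242) with its handle end at (103,347). The counter cup rim is at (611,174) with its handle end at (512,252).

```bash
python3 - <<'E'
from h import *
import pickle
L=lambda k:pickle.load(open(k+".pkl","rb"))
s=L("boxL")
for k,c,e,z in(("boxL",(317.2,226.8),(281.2,268.8),.125),("cup",(324.4,199.6),(284.8,230.8),.07)):
    s=L(k);C=px2w(s,c,z)[0];E=px2w(s,e,z-.004)[0];d=(E-C)[:2];print(k,C,np.hypot(*d),np.degrees(np.arctan2(d[1],d[0])))
s=L("stand")
uv=np.array([(268,448),(247,222),(584,440),(585,208),(260,455),(598,443)])/3+[170,100]
P=px2w(s,uv,.18);print(P.round(4))
for i,j in((0,1),(2,3),(4,5)):
    d=(P[j]-P[i])[:2];print(np.hypot(*d),np.degrees(np.arctan2(d[1],d[0])))
# cross-check with scene cam
q=cam("scene");print(w2px(q,P))
E
```

```text
boxL [0.64392049 0.06288524 0.125     ] 0.06716962028170913 -37.52302385339266
cup [0.4873371  0.36581188 0.07      ] 0.06748544627039917 -49.61362189159247
[[ 0.6002 -0.4511  0.18  ]
 [ 0.4901 -0.4542  0.18  ]
 [ 0.5958 -0.2997  0.18  ]
 [ 0.4837 -0.3049  0.18  ]
 [ 0.6039 -0.4552  0.18  ]
 [ 0.5974 -0.2929  0.18  ]]
0.11013850496763462 -178.4006530247304
0.11219077500026221 -177.30251731226332
0.16246815926835526 92.3107810705596
[[155.40028628 208.88105839]
 [158.9538067  181.71772002]
 [204.66748979 203.7648458 ]
 [205.14307041 176.61385013]
 [153.90743775 209.96462467]
 [206.84010419 203.99650869]]
```

```bash
cat >> h.py <<'E'
YAW=np.radians(2.1); V=np.array([np.cos(YAW),np.sin(YAW),0]); Hd=np.array([np.sin(YAW),-np.cos(YAW),0])
HR=np.array([.600,-.4511,.18])-.075*V; HL=np.array([.5958,-.2997,.18])-.075*V
def st(t):
    o=readout.observe(); print(t,"t=%.1f"%o["clock"],o["position"].round(4),"F",o["wrist_force"].round(1),"w %.4f ff %.1f"%(o["gripper_width"],o["finger_force"]))
def pick_cup(xy,base,ang,w=.08):
    a=np.radians(ang+90); q=down(a); g=.055
    eoat.gripper_to(w); r.goto((*xy,base+.16),q); r.movel((*xy,base+g),feed=.08,contact_N=8)
    eoat.gripper_to(0.04,50); st("grip"); r.movel((*xy,base+.2),feed=.1); st("lifted")
def thread(hook):
    q=down(YAW); C=hook-.046*Hd; z=lambda b:np.array([0,0,b+.055-.18])
    r.goto(C-.09*V+z(.23),q); r.movel(C-.09*V+z(.142),feed=.12); r.hold(.2)
    print("contact",r.movel(C+z(.142),feed=.06,contact_N=6)); st("threaded")
def release(hook):
    C=hook-.046*Hd
    print("contact",r.movel((C[0],C[1],.1785),feed=.03,contact_N=3)); st("low")
    eoat.gripper_to(.085); r.hold(.5); r.movel((C[0],C[1],.33),feed=.1); st("released")
E
python3 - <<'E'
from h import *
print([kinematics.solve_ik(*a) is not None for a in (((HR-.046*Hd-.09*V+[0,0,.1]),down(YAW)),((HL-.046*Hd-.09*V+[0,0,.02]),down(YAW)))])
pick_cup((.6435,.0627),.055,-37.5)
thread(HR)
s=cam("scene");a=s["img"][130:250,120:260]; s=cam("side"); b=s["img"][80:180,310:430]
cv2.imwrite("pics/th1.png",np.hstack([cv2.resize(a,(400,343)),cv2.resize(b,(400,343))])[:,:,::-1])
E
```

```text
[True, True]
grip t=14.7 [0.6443 0.0628 0.111 ] F [-0.1  0.8  3.9] w 0.0576 ff 53.8
lifted t=16.3 [0.643  0.0627 0.2539] F [-1.1  0.6 -1.6] w 0.0574 ff 53.4
contact False
threaded t=20.9 [ 0.523  -0.4079  0.197 ] F [-0.1 -0.1 -1.4] w 0.0577 ff 53.5
```

View pics/th1.png

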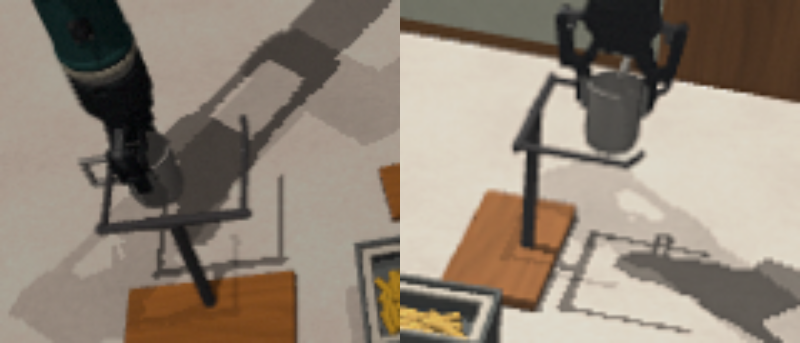

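In the scene crop the handle loop surrounds the right hook at about (90,170), and no contact was felt. So I release it, then check.

```bash
python3 - <<'E'
from h import *
release(HR)
C=HR-.046*Hd; r.hold(1)
s=look(.4868,.3655);print(rim(s,(.4868,.3655),.07)); pic(s,"cup2",(220,110,420,290),2)
s=cam("scene");a=s["img"][130:250,120:260]; s=cam("side"); b=s["img"][80:180,310:430]
cup=cv2.resize(cv2.imread("pics/cup2.png"),(381,343))[:,:,::-1]
cv2.imwrite("pics/th2.png",cv2.resize(np.hstack([cv2.resize(a,(400,343)),cv2.resize(b,(400,343)),cup]),(800,232))[:,:,::-1]);st("")
E
```

```text
contact True
low t=21.6 [ 0.5231 -0.4076  0.1787] F [0.3 0.5 4. ] w 0.0571 ff 53.9
released t=24.2 [ 0.5231 -0.4076  0.3289] F [-0.1  0.4 -0.9] w 0.0853 ff 0.0
[(array([0.4863, 0.3648, 0.07  ]), np.float64(0.9744481637869581))]
 t=28.3 [0.4569 0.3654 0.28  ] F [ 1.  -0.7  0.1] w 0.0852 ff 0.0
```

View pics/th2.png

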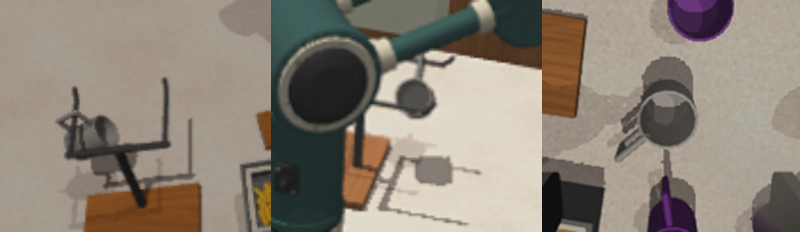

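The first cup hangs on the right hook. The second cup is unchanged, with its rim at about (668,118) in the picture. Now I hang it on the left hook.

```bash
python3 - <<'E'
from h import *
pick_cup((.4868,.3653),0,-49.6,.078)
thread(HL)
s=cam("scene");a=s["img"][130:250,120:260]; s=cam("side"); b=s["img"][80:180,310:430]
cv2.imwrite("pics/th3.png",np.hstack([cv2.resize(a,(400,343)),cv2.resize(b,(400,343))])[:,:,::-1])
E
```

```text
grip t=31.1 [0.4875 0.3658 0.056 ] F [0.6 0.8 3.4] w 0.0577 ff 53.5
lifted t=32.7 [0.4863 0.365  0.1989] F [-0.4  0.3 -2. ] w 0.0575 ff 53.5
contact False
threaded t=37.7 [ 0.5188 -0.2565  0.197 ] F [-0.  -0.5 -0.7] w 0.0574 ff 53.6
```

View pics/th3.png

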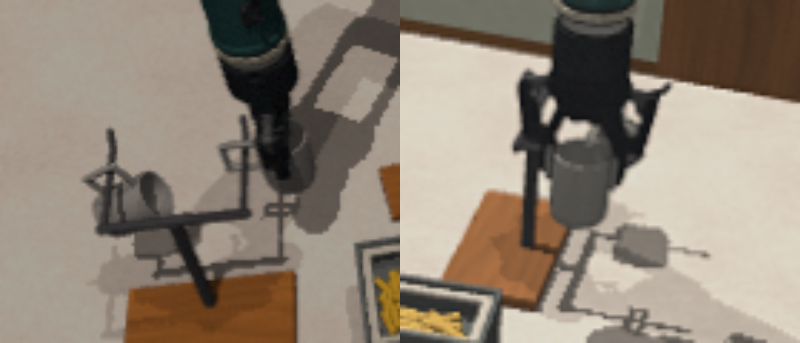

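The loop surrounds the left hook at about (238,155) in the scene crop. Now I release it, then re-measure the boxes and lids.

```bash
cat >> h.py <<'E'
def pick_lid(c,ang):
    q=down(ang+np.pi/2); eoat.gripper_to(.045); r.goto((*c,.12),q)
    print("contact",r.movel((*c,.041),feed=.06,contact_N=6)); eoat.gripper_to(.0,60); st("grip")
    r.movel((*c,.2),feed=.1); st("lift")
E
python3 - <<'E'
from h import *
release(HL)
s=look(.64,.0588);g=gasket(s,(.64,.0588));print("L",g)
s=look(.638,.2287);print("S",gasket(s,(.638,.2287)))
s=look(.442,-.1238);print("lidS",lid(s,(.442,-.1238)))
s=look(.4386,.2139);pic(s,"lidL",(220,110,420,290),2);l=lid(s,(.4386,.2139));print("lidL",l)
ang=(l[0][2]+np.pi/4)%(np.pi/2)-np.pi/4; print(np.degrees(ang))
if np.hypot(*(l[0][0]-[.4386,.2139]))<.006:
    pick_lid(l[0][0],ang)
    s=cam("side");q=cam("wrist");cv2.imwrite("pics/lift.png",np.hstack([s["img"][120:320,250:450],q["img"][150:350,150:450]])[:,:,::-1])
E
```

```text
contact True
low t=38.4 [ 0.5188 -0.2563  0.1785] F [0.7 0.4 3.7] w 0.0576 ff 54.1
released t=41.0 [ 0.5188 -0.2563  0.329 ] F [ 0.5 -0.2 -1.3] w 0.0850 ff 0.0
L ((array([0.64051257, 0.0588536 ]), (115.30592346191406, 114.35856628417969), np.float64(1.6707854256464645)), [(array([0.64104559, 0.05894679]), (99.25140380859375, 99.14543151855469), np.float64(0.10057567672641472))])
S ((array([0.63814313, 0.22867894]), (87.04977416992188, 86.607666015625), np.float64(1.3875691127427365)), [(array([0.63831921, 0.22857431]), (71.35568237304688, 70.912109375), np.float64(1.3896318641650574))])
lidS ((array([ 0.442172  , -0.12368033]), (83.0949478149414, 82.23722076416016), np.float64(0.2029224221567594)), None)
lidL ((array([0.438569  , 0.21387149]), (111.15128326416016, 109.98377990722656), np.float64(2.968800636794945)), None)
-9.900253295898429
contact False
grip t=49.9 [0.4391 0.2142 0.0416] F [-0.3 -0.4  3.8] w 0.0168 ff 60.9
lift t=51.7 [0.4381 0.2137 0.1992] F [ 1.2  0.3 -1.7] w 0.0166 ff 60.2
```

View pics/lift.png

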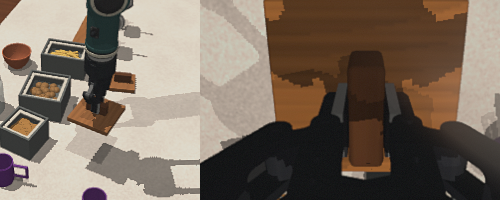

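The lid is held level by its bar. Now I place it in box_large and press it home.

```bash
cat >> h.py <<'E'
def place_lid(c,ang,dz=.0416):
    q=down(ang+np.pi/2); r.goto((*c,.21),q); r.movel((*c,.078+dz+.008),feed=.1); r.hold(.3); st("above")
    print("contact",r.movel((*c,.074+dz-.001),feed=.03,contact_N=5)); st("laid")
def press(c,ang,dz=.0416):
    print("contact",r.movel((*c,.063+dz),feed=.02,contact_N=30)); st("pressed")
    eoat.gripper_to(.05); r.hold(.3); st("open"); r.movel((*c,.25),feed=.1)
E
python3 - <<'E'
from h import *
place_lid((.6408,.0589),np.radians(5.75))
E
```

```text
above t=54.0 [0.6412 0.0589 0.1283] F [-0.1 -0.4 -2.8] w 0.0168 ff 60.2
contact True
laid t=54.5 [0.6407 0.0589 0.1147] F [ 0.9 -0.4  3.8] w 0.0169 ff 60.9
```

The underside is at 0.073, so the lid is in the mouth and on the gasket. Now I press it.

```bash
python3 - <<'E'
from h import *
press((.6408,.0589),0)
s=look(.442,-.1238);l=lid(s,(.442,-.1238));print("lidS",l)
ang=(l[0][2]+np.pi/4)%(np.pi/2)-np.pi/4; print(np.degrees(ang))
if np.hypot(*(l[0][0]-[.4422,-.1237]))<.006:
    pick_lid(l[0][0],ang); place_lid((.6382,.2286),np.radians(79.5-90))
E
```

```text
contact False
pressed t=55.1 [0.6408 0.0589 0.1075] F [-6.5 -0.3 16. ] w 0.0168 ff 63.0
open t=55.8 [0.6408 0.0589 0.1045] F [-0.1  0.5  0.3] w 0.0500 ff 0.0
lidS ((array([ 0.40752777, -0.14482404]), (82.68204498291016, 82.3756103515625), np.float64(0.20104777313118216)), None)
11.51918888092041
```

The small lid has been knocked to (0.4075,-0.1448). I re-measure it there and grasp it.

```bash
python3 - <<'E'
from h import *
s=look(.425,-.145);pic(s,"lidS2",(220,110,420,290),2);l=lid(s,(.4075,-.1448));print("lidS",l)
s2=look(.642,.06,.3);pic(s2,"L2",(220,110,420,290),2)
cv2.imwrite("pics/m2.png",np.hstack([cv2.imread("pics/lidS2.png"),cv2.imread("pics/L2.png")]))
E
```

```text
lidS ((array([ 0.4071174 , -0.14505818]), (82.96955108642578, 82.41654968261719), np.float64(0.20506255505350388)), None)
```

View pics/m2.png

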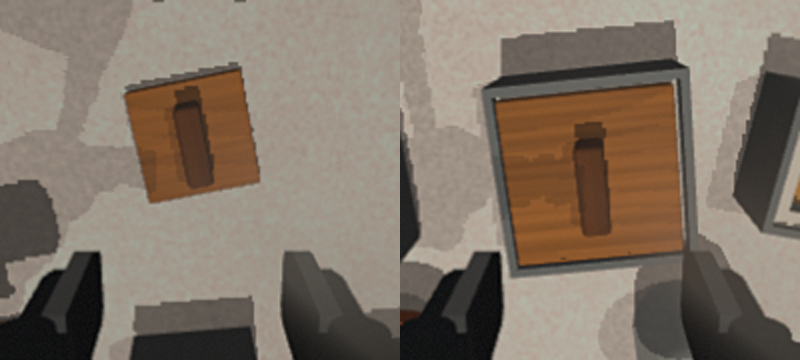

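The small lid lies flat at (193,135), with its bar near world x. The large lid sits inside its box at (590,175). Now I pick and place the small one.

```bash
python3 - <<'E'
from h import *
ang=.204
pick_lid((.4073,-.145),ang)
o=readout.observe()
if o["gripper_width"]>.012:
    place_lid((.6382,.2286),np.radians(79.5-90))
    if readout.observe()["position"][2]<.1185: press((.6382,.2286),0)
E
```

```text
contact False
grip t=64.2 [ 0.4078 -0.1452  0.0415] F [-0.2  0.4  3.9] w 0.0165 ff 61.0
lift t=65.9 [ 0.4068 -0.1448  0.1992] F [-0.3  0.7 -1.1] w 0.0170 ff 60.3
above t=68.8 [0.6386 0.2287 0.1284] F [ 0.8 -0.1 -2. ] w 0.0167 ff 60.3
contact True
laid t=69.3 [0.6381 0.2286 0.1147] F [-0.8  0.2  3.1] w 0.0170 ff 61.0
contact False
pressed t=69.9 [0.6382 0.2286 0.1074] F [-6.3 -2.5 13.5] w 0.0170 ff 62.8
open t=70.6 [0.6382 0.2286 0.1045] F [ 0.6 -1.2  0.2] w 0.0501 ff 0.0
```

Now I press each handle's top with closed fingers. The height at contact shows whether the lid is fully home.

```bash
python3 - <<'E'
from h import *
eoat.gripper_to(0)
for c,a in(((.6382,.2286),np.radians(79.5)),((.6408,.0589),np.radians(95.7))):
    r.goto((*c,.2),down(a)); r.movel((*c,.15),feed=.1); r.hold(.2)
    print(r.movel((*c,.136),feed=.03,contact_N=4)); st("touch")
    print(r.movel((*c,.122),feed=.02,contact_N=25)); st("press")
    r.movel((*c,.25),feed=.1)
r.goto((.45,.1,.35),down(np.pi/2)); r.hold(.5)
s=look(.62,.15,.3); pic(s,"fin",(150,110,470,310),2); 
E
```

```text
False
touch t=74.5 [0.6381 0.2286 0.1357] F [-0.6 -0.3  0.2] w 0.0001 ff 0.0
True
press t=75.0 [0.6387 0.2288 0.132 ] F [-0.9 -1.   4.4] w -0.0003 ff 2.5
False
touch t=78.5 [0.6407 0.0589 0.1357] F [-0.5  0.4  0.2] w -0.0001 ff 0.0
True
press t=79.0 [0.6413 0.0589 0.132 ] F [-1.  -0.6  4.7] w -0.0000 ff 2.4
```

View pics/fin.png

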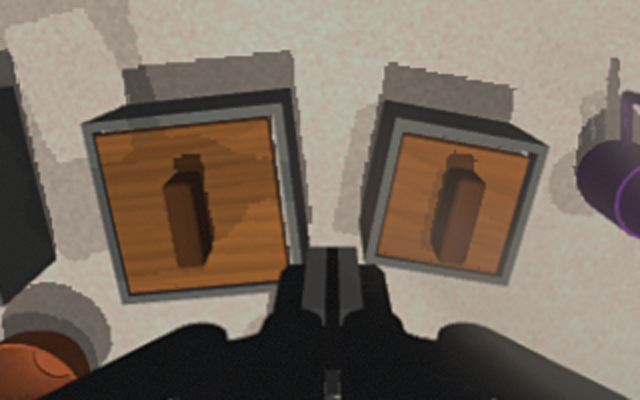

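Both pressed at TCP 0.132, exactly the fully home height, and the picture shows both lids flush in their boxes. One last look at the whole scene.

```bash
python3 - <<'E'
from h import *
r.goto((.42,.05,.4),down(np.pi/2)); r.hold(1)
s=cam("scene"); pic(s,"end",(120,100,520,300),2); st("")
E
```

```text
t=84.6 [0.42   0.05   0.4001] F [-0.6  0.3  0.6] w -0.0001 ff 0.0
```

View pics/end.png

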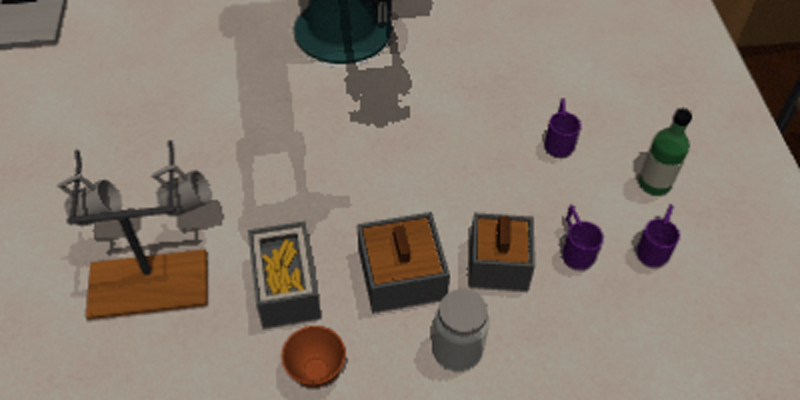

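Both cups hang on the hooks at (95,195) and (190,188), both lids are flush, the long box is open and the bystanders haven't moved.

```bash
python3 -c "
from rig import order
print(order.hand_in())"
```

```text
the job is handed in; nothing more can be done
None
```

I handed the job in at about 85 s: both cups hang on the hooks, the large and small lids are pressed fully home, box_long stays open because its lid is missing, and the jar, bottle and bowl were left alone; the hand-in gave no verdict.

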